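Pin the sample carrier and hold the spring probe on the marked spot

TASK

Take the headed pin out of its block and push it down through the fork and the carrier's lug on the measuring stage until its head sits flush on the fork, and let go of it. Then take the spring probe out of its stand and hold it upright with its tip lightly on the ringed spot of the sample plate, the plunger pressed about half-way in. Finish like that: the program ends while the probe is still held steady on the spot; do not knock the other things on the bench about.

Things in the scene. Friction and masses are not known exactly. Their poses are not given: they have to be found in the camera images.
- stage: Measuring stage, fixed to the bench: aluminium base plate 226 x 90 x 10 mm; origin at the centre of its underside, its x runs lengthwise from the pivot post (x = -75 mm) to the dark fork (x = +75 mm), z up. A steel carrier arm 49 mm wide lies level along x between them, its top 48 mm above the bench, and carries the sample plate (60 x 40 x 3 mm, white, clipped down). The tallest part of the stage is 58 mm above the bench.
- pin_hole (a point): Centre of the pin hole in the fork, on the top face of the upper fork plate, 58 mm above the bench. Three 8 mm plates lie one above the other with 2 mm gaps (upper fork plate, lug of the carrier, lower fork plate), their 12 mm holes in line at the start, with 1.5 mm chamfers; below the lower plate the pin's foot is free. Axes as the stage.
- carrier (a joint): Swing of the carrier arm about the upright axis of the pivot post, rad: 0 = at its stop, lug in line with the fork (so it starts), grows as it swings out, to 0.7. Stiff: it stays where it is, about 0.12 N m to move.
- spot (a point): Centre of the ringed spot on the top face of the sample plate, 51 mm above the bench. Dark thin ring of 17 mm outer and 14 mm inner diameter; the spot is the area within. Lies 80 mm from the pin hole towards the pivot. z up.
- pin_grip (a point): Headed steel pin (about 60 g), upright and loose in its block: shank 10 mm diameter, 40 mm long, tapered foot; flange (head) 24 mm diameter, 5 mm thick; above it a round grip 16 mm diameter, 40 mm tall. This point is on the axis, 22 mm above the flange's top (18 mm below the top end of the pin), 27 mm above point pin_seat and 67 mm above the foot. z points from foot to grip.
- pin_seat (a point): Point on the pin's axis at the underside of its flange; comes to point pin_hole when the pin is home.
- pin: The whole headed pin; origin at the end of its foot, z up along the axis.
- pin_block: Fixed grey block 56 x 56 x 46 mm, origin at the centre of its underside; a 12.5 mm hole through its middle holds the pin, flange resting on its top.
- probe_grip (a point): Spring probe (about 130 g), upright and loose in its stand: round black grip 24 mm diameter, 60 mm tall, with a 4 mm button on top; below the grip a collar 29 mm diameter, 6 mm thick, then a 20 mm barrel that tapers to the plunger. This point is at the middle of the grip, on the axis: 30 mm above the collar's top, 34 mm below the top end and 105 mm above the free plunger's end. z points from tip to grip.
- probe_tip (a point): End of the probe's plunger, a steel rod with ball end 8 mm in diameter, at the bottom of the probe; the point is the lowest point of the ball.
- probe: The whole spring probe; origin at the place of the free plunger's end, z along its axis towards the grip.
- plunger (a joint): How far the plunger is pressed in, m: 0 = free, 0.010 = fully in (hard stop). Spring: 0.4 N at first, about 2.4 N at half-way (0.005), 4.4 N at the stop.
- probe_stand: Fixed grey stand 64 x 64 x 82 mm, origin at the centre of its underside; a 22.5 mm hole through its middle holds the barrel, the collar resting on top, the plunger hanging free 13 mm above the bench. It stands left of the stage and the pin block right, or the other way round.
- die: Grey pellet die, 37 mm diameter, 48 mm tall; bystander, leave alone; origin at the centre of its underside.
- mortar: Agate mortar, 65 mm diameter, 22 mm tall; bystander, leave alone; origin at the centre of its underside.
- pestle: Agate pestle, 18 x 58 x 17 mm, lying; bystander, leave alone; origin at the centre of its underside.
- bench_timer: Flat bench timer, 70 x 62 x 18 mm; bystander, leave alone; origin at the centre of its underside.
- amber_vial: Amber vial with black cap, 24 mm diameter, 62 mm tall; bystander, leave alone; origin at the centre of its underside.
- carton: Small carton, 42 x 52 x 59 mm; bystander, leave alone; origin at the centre of its underside.
There are look-alikes about, which are no part of the job. Of the things that look like the probe, the smallest one is meant.

How it is judged:
By the outcome, as a careful person would: the job done as asked, in the order asked, and still so for the second after the job is handed in, while the arm keeps its last pose, push and grip.
It also fails if it takes over 51 s, if anything falls off the work surface, if the arm or the gripper's body presses on something with over 40 N, if the wrist force passes 120 N, or if a joint passes its speed limit or range.

ROBOT

A 6-joint arm with a two-finger parallel gripper is mounted at the origin on a cart in front of the work surface, level with it; the furniture and walls round the work are solid. World frame = base frame: x ahead of the robot, y to its left, z up, the work surface at z = 0. Lengths are in m, angles in rad, forces in N, time in s.
With the tool pointing down it reaches from about 0.275 to 0.85 m from the base axis. Payload 19 kg.
Tool frame: the origin (TCP) lies at the very end of the fingers, on their centre line; the grasp point (between the pads) lies 19 mm behind it; z points along the fingers, y is the direction in which the jaws open and shut (so a half turn about z gives the same grasp; the last joint's range is limited). The gripper opens to 85 mm and grips with 20 to 120 N. Pads are 22 mm wide; open, the fingers measure 114 mm over their backs; the gripper's body (76 mm by 85 mm) begins 54 mm behind the grasp point. The pads swing forward as they close: fully open they stand 13 mm farther back than shut.
Start: joints at [1.181, 0.15, 1.437, -0, 1.554, -0.134], TCP at [0.145, 0.556, 0.231] pointing down, gripper open.
Joint ranges: [-2.8, 2.8], [-0.68, 2.1], [0.12, 2.68], [-1.39, 4.53], [0.16, 2.79], [-2.81, 2.81]. Speed limits (rad/s): [1.89, 1.89, 2.22, 3.01, 3.01, 3.01].

INTERFACE

Orientations are given as a rotation vector (axis times angle).
In Python, from plant import ctrl, vision, job_done, nets gives the robot as it stands.
- The arm moves only by the tool servo_tool, never from a script. Its argument "commands" is one flat list of numbers, 5 for each row, row after row: the shift along the tool's x, y, z in m, then the turn about the tool's z in rad, then the opening, from 0 (shut) to 1 (fully open). A call has 1 to 10 rows; each row is the pose to reach, as a shift and turn from the pose commanded when the call began, along the tool's axes at that moment; what a row does not reach only later rows make up. A row lasts 1/10 s, in which the tool goes at most 50 mm and 8.59 degrees, less where a joint would pass 70% of its speed; a pose out of reach is approached as far as the arm can. A call with a gripper value outside its range is refused whole. The fingers move at their own pace and stop on an object; "squeeze" is the grip in N (left out, the last holds). Time passes only in rows, so rows that repeat a pose let the fingers close. It gives the time, the measured TCP pose, the force and the opening at its end, in the units of the state.
- ctrl.observe(): the state, without advancing time (a new reading comes with each control period).
- vision.capture(name): name is "scene" or "top"; returns the picture (420x560x3 uint8, blue, green, red); there is no depth.
- vision.get_calibration(name): a dict with "fx", "fy", "cx", "cy" (pixels), "k1" (the pictures are not rectified: a ray, as slopes to the right and down, at radius r is drawn at 1 + k1 r^2 times it, then the intrinsics apply), "xyz" and "rotation" of the camera in the world. Camera axes: x right, y down, z forward; pixel columns grow to the right and rows downward; lengths in m; the calibration is good to about 2 mm. A picture is of the moment at which its call begins. get_calibration takes no time and is no camera call.
- job_done(): hands the job in, once; it reports no verdict.
Trained networks look in the newest picture that a camera, given by its name, has taken for a name from the list of things; names that differ only in an ending like _2 or _b are one class to them, and where a whole thing is asked for, a point or a joint stands for the part that bears it (a point fixed in the world has none). Each returns a list of dicts, best first, with "confidence" (0 to 1); they miss things now and then, are a little off and sometimes report something else, mostly with a low value. They report only what shows in the picture. A call takes as long as a camera call. They do not tell look-alikes from the thing itself.
- nets.cut_out(camera, name): "pixels" (420x560 bool, what is visible of it) and "box" ([centre column, centre row, width, height] as shares, 0 to 1, of the picture: columns of its width, rows of its height, round what is visible of it).
- nets.pinpoint(camera, name): "point" ([row, column] as shares, 0 to 1, of the picture: columns of its width, rows of its height: a listed point, or the origin of a listed thing).
The state is a dict: "time": time; "joint_positions": joint angles; "joint_velocities": joint speeds; "effort": joint torques, N m; "tcp_pos": TCP position; "ee_rot": TCP orientation; "force": force on the tool from outside, world axes, zero at the start; "ft_torque": the same for the moment, N m; "grip_width": finger opening in m.
Only numpy, scipy, OpenCV 4.12 (cv2) and the standard library are available. Lean on these libraries where they do the work, as an engineer would, in place of code of your own. Each camera call takes 0.05 s, during which the arm holds its last target.

## Working session

There is one attempt and no reset: what is moved stays moved. The work goes in short steps, Python scripts to look and compute and a tool call to move; the robot and the scene stay as the last step left them, time stands still between calls to the robot, and variables do not carry over. Pictures are saved under pics/ and viewed, and the job is handed in when it is done.

Besides the shell and the picture viewer there is one more tool, called after ">>>" as a command line: name --argument value ..., lists and objects as JSON in quotes. servo_tool: Moves the arm, as the interface text tells. Its arguments: {"type":"object","properties":{"commands":{"type":"array"},"squeeze":{"type":"number"}},"required":["commands"]}

```bash
ls; mkdir -p pics
cat > h.py <<'E'
import numpy as np, cv2
from plant import ctrl, vision, job_done, nets
from scipy.spatial.transform import Rotation as R
def cal(n):
    c=vision.get_calibration(n); return c
def rot(c):
    r=np.array(c["rotation"],float)
    return r if r.shape==(3,3) else R.from_rotvec(r).as_matrix()
def ray(c,row,col):
    K=np.array([[c["fx"],0,c["cx"]],[0,c["fy"],c["cy"]],[0,0,1]])
    p=cv2.undistortPoints(np.array([[[col,row]]],float),K,np.array([c["k1"],0,0,0.]))[0,0]
    return rot(c)@np.array([p[0],p[1],1.])
def atz(n,row,col,z):
    c=cal(n);d=ray(c,row,col);o=np.array(c["xyz"]);return o+d*(z-o[2])/d[2]
def proj(n,P):
    c=cal(n);q=rot(c).T@(np.array(P)-np.array(c["xyz"]));u,v=q[0]/q[2],q[1]/q[2]
    s=1+c["k1"]*(u*u+v*v);return np.array([c["cy"]+c["fy"]*v*s,c["cx"]+c["fx"]*u*s])
def tri(ra,ca,rb,cb):
    A=cal("scene");B=cal("top");d1=ray(A,ra,ca);d2=ray(B,rb,cb);d1/=np.linalg.norm(d1);d2/=np.linalg.norm(d2)
    o1=np.array(A["xyz"]);o2=np.array(B["xyz"])
    t=np.linalg.lstsq(np.c_[d1,-d2],o2-o1,rcond=None)[0]
    p,q=o1+t[0]*d1,o2+t[1]*d2
    return (p+q)/2,np.linalg.norm(p-q)
E
python3 - <<'E'
from h import *
for n in("scene","top"):
    im=vision.capture(n);cv2.imwrite(f"pics/{n}0.png",im);print(n,cal(n))
    for k in ["pin_grip","pin_hole","spot","probe_grip","stage","pin_block","probe_stand"]:
        for d in nets.pinpoint(n,k)[:4]: print(k,round(d["confidence"],2),np.round(np.array(d["point"])*[420,560],1))
s=ctrl.observe();print(s)
E
```

```text
pics
scene {'fx': 401.5904195564349, 'fy': 401.5904195564349, 'cx': 282.268809592183, 'cy': 208.83064455793618, 'k1': 0.04133853757813499, 'xyz': array([-0.10928739, -0.53739229,  0.9399921 ]), 'rotation': array([-2.15315062,  1.06190945, -0.42817309])}
pin_grip 0.45 [184.8 206.6]
pin_grip 0.43 [254.6 281.7]
pin_hole 0.81 [253.4 281.4]
spot 0.76 [235.9 286.7]
probe_grip 0.84 [285.8 320.7]
probe_grip 0.73 [301.8 360.9]
probe_grip 0.57 [272.3 346.3]
stage 0.81 [246.6 288.4]
stage 0.63 [196.2 288. ]
pin_block 0.79 [203.4 211.1]
pin_block 0.72 [198.8 211.2]
probe_stand 0.78 [299.7 346.6]
top {'fx': 532.034638433307, 'fy': 532.034638433307, 'cx': 273.2826017043714, 'cy': 209.95660203284706, 'k1': 0.05897474399021006, 'xyz': array([-8.12488722e-02,  7.61995525e-04,  1.80549717e+00]), 'rotation': array([-1.99952793,  2.07777408, -0.34297294])}
pin_grip 0.4 [216.7 196.2]
pin_hole 0.79 [234.  300.4]
probe_grip 0.76 [245.6 356.8]
probe_grip 0.71 [242.6 385.9]
probe_grip 0.59 [218.4 362.7]
stage 0.78 [218.4 292.2]
pin_block 0.4 [230.6 356.5]
probe_stand 0.91 [228.3 355.2]
{'time': 0.8, 'joint_positions': array([ 1.18100467e+00,  1.50475508e-01,  1.43738752e+00,  3.88056122e-06,
        1.55378728e+00, -1.33977371e-01]), 'joint_velocities': array([-0.00014622,  0.00106151,  0.00145097,  0.00092382,  0.00049313,
        0.00065242]), 'effort': array([ 4.99743037e-03, -7.12758207e+01, -5.71034968e+01, -4.66280642e-05,
        1.37119292e-03, -9.42418922e-06]), 'tcp_pos': array([0.14549075, 0.55626546, 0.23128674]), 'ee_rot': array([-4.00735083e-01, -3.11591053e+00,  8.58980037e-05]), 'force': array([ 0.70863683, -0.52541519,  0.53230246]), 'ft_torque': array([ 0.07127331, -0.01341358,  0.00668132]), 'grip_width': 0.08541998634284115}
```

Run:
```python
import cv2
a=cv2.imread("pics/scene0.png");cv2.imwrite("pics/s0c.png",cv2.resize(a[150:350,160:430],None,fx=2.9,fy=2.9,interpolation=cv2.INTER_CUBIC))
a=cv2.imread("pics/top0.png");cv2.imwrite("pics/t0c.png",cv2.resize(a[130:330,150:420],None,fx=2.9,fy=2.9,interpolation=cv2.INTER_CUBIC))
```

```text
(no output)
```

View pics/scene0.png

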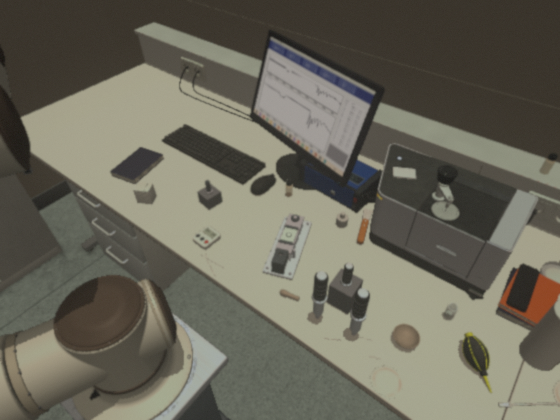

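View pics/top0.png

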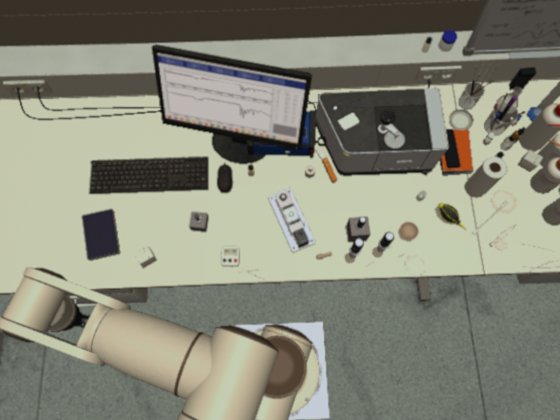

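```bash
sleep 1
```

```text
(no output)
```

View pics/s0c.png

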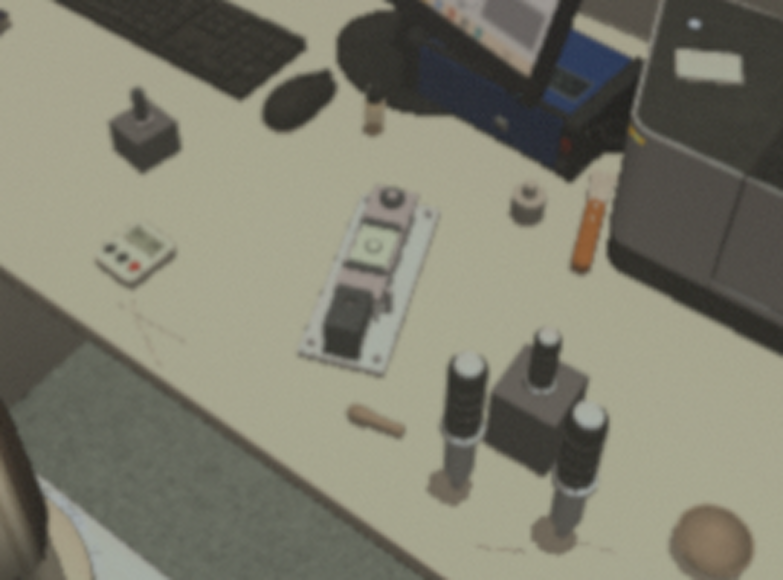

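View pics/t0c.png

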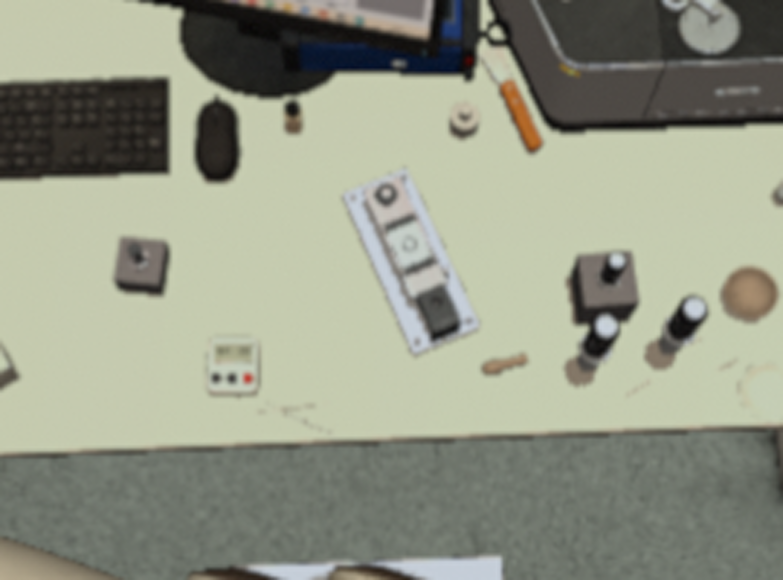

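The fork end of the stage is nearest the robot (top ~[237,302]) and the pivot end is farther away. The pin block is on the left (top ~[220,199]). The probe is in its stand on the right (top ~[222,360]), with two larger look-alikes in front of it on the bench.

Run:
```python
from h import *
def pp(n,k,near,z,N=1):
    vision.capture(n); out=[]
    for _ in range(N):
        for d in nets.pinpoint(n,k):
            p=np.array(d["point"])*[420,560]
            if near is None or np.linalg.norm(p-near)<14: out.append(p);break
    if out:
        p=np.mean(out,0);print(n,k,p.round(1),len(out),atz(n,*p,z).round(4))
for n,near in(("scene",(185,207)),("top",(217,197))):
    pp(n,"pin_grip",near,.073);pp(n,"pin_block",(202,211) if n=="scene" else (221,199),0);pp(n,"pin_seat",near,.046)
for n,near in(("scene",(253,281)),("top",(234,300))): pp(n,"pin_hole",near,.058)
for n,near in(("scene",(236,287)),("top",(215,291))): pp(n,"spot",near,.051)
for n,near in(("scene",(272,346)),("top",(218,363))): pp(n,"probe_grip",near,.118)
pp("scene","probe_stand",None,0);pp("top","probe_stand",None,0)
for n in("scene","top"):
    vision.capture(n)
    for k in("pin_block","stage","probe_stand","pin","probe"):
        for d in nets.cut_out(n,k)[:4]:
            m=d["pixels"];
            if m.sum()==0: continue
            r,c=np.nonzero(m);print(n,k,round(d["confidence"],2),m.sum(),r.mean().round(1),c.mean().round(1),r.min(),r.max(),c.min(),c.max())
```

```text
scene pin_grip [186.8 209.4] 1 [0.5066 0.2445 0.073 ]
scene pin_block [200.  211.6] 1 [0.5156 0.2568 0.    ]
scene pin_seat [191.2 211.4] 1 [0.5145 0.2483 0.046 ]
top pin_grip [218.5 194.2] 1 [0.5018 0.2645 0.073 ]
top pin_block [223.6 197.6] 1 [0.5066 0.2633 0.    ]
top pin_seat [219.8 198. ] 1 [0.5056 0.2553 0.046 ]
scene pin_hole [251.5 281.8] 1 [ 0.447  -0.0968  0.058 ]
top pin_hole [235.2 300.7] 1 [ 0.4321 -0.098   0.058 ]
scene spot [236. 287.] 1 [ 0.5064 -0.07    0.051 ]
top spot [214.9 290. ] 1 [ 0.509  -0.0652  0.051 ]
scene probe_grip [270.6 344.3] 1 [ 0.4557 -0.288   0.118 ]
top probe_grip [220.7 364.1] 1 [ 0.4564 -0.3077  0.118 ]
scene probe_stand [298.4 345.1] 1 [ 0.4597 -0.3019  0.    ]
top probe_stand [232.3 359.3] 1 [ 0.4518 -0.3083  0.    ]
scene pin_block 0.85 402 196.4 210.1 184 208 198 222
scene pin_block 0.49 77 186.9 208.2 180 193 205 212
scene stage 0.58 1848 246.4 287.6 214 278 263 311
scene stage 0.33 392 192.8 144.4 182 203 133 156
scene probe_stand 0.7 813 292.9 343.3 271 312 328 362
scene pin 0.74 426 192.2 144.4 181 203 133 156
scene pin 0.6 64 187.4 208.3 181 193 206 212
scene pin 0.26 366 197.3 209.8 186 208 198 221
scene probe 0.91 595 310.2 358.6 289 335 350 369
scene probe 0.6 607 292.6 319.3 271 317 312 328
scene probe 0.52 214 274.7 347.1 263 286 341 353
top pin_block 0.85 238 221.6 198.5 211 230 189 207
top stage 0.69 1565 219.6 291.6 188 251 268 315
top stage 0.65 278 257.0 144.9 247 267 135 155
top probe_stand 0.88 394 230.3 357.2 217 242 347 369
top pin 0.62 44 217.6 197.4 213 221 195 201
top probe 0.6 66 222.5 360.8 217 228 357 364
top probe 0.48 195 242.2 385.0 233 252 378 393
```

```bash
cat > fit.py <<'E'
from h import *
from scipy.optimize import minimize
from scipy.ndimage import map_coordinates, gaussian_filter
def avg(n,N=6): return np.mean([vision.capture(n).astype(float) for _ in range(N)],0)
def gradmag(im,s=0.8):
    g=0
    for ch in range(3):
        a=gaussian_filter(im[...,ch],s);gy,gx=np.gradient(a);g=g+gx**2+gy**2
    return np.sqrt(g)
def seg(a,b,n=40): 
    t=np.linspace(0,1,n)[:,None];return np.array(a)*(1-t)+np.array(b)*t
def rect(cx,cy,w,h,z):
    p=[(cx-w/2,cy-h/2,z),(cx+w/2,cy-h/2,z),(cx+w/2,cy+h/2,z),(cx-w/2,cy+h/2,z)]
    return np.vstack([seg(p[i],p[(i+1)%4]) for i in range(4)])
def projN(n,P,c=None):
    c=c or cal(n);q=(P-np.array(c["xyz"]))@rot(c);u,v=q[:,0]/q[:,2],q[:,1]/q[:,2]
    s=1+c["k1"]*(u*u+v*v);return c["cy"]+c["fy"]*v*s,c["cx"]+c["fx"]*u*s
def place(P,x,y,yaw):
    c,s=np.cos(yaw),np.sin(yaw);return np.c_[x+c*P[:,0]-s*P[:,1],y+s*P[:,0]+c*P[:,1],P[:,2]]
def fit(P,G,names,x0,step=(.006,.006,.04)):
    cs={n:cal(n) for n in names}
    def f(p):
        Q=place(P,*p);return -sum(map_coordinates(G[n],projN(n,Q,cs[n]),order=1,mode="nearest").mean() for n in names)
    best=None
    for dx in(-1,0,1):
        for dy in(-1,0,1):
            for dt in (-1,0,1):
                p=np.array(x0)+np.array(step)*[dx,dy,dt]
                sim=np.vstack([p]+[p+np.eye(3)[i]*step[i] for i in range(3)])
                r=minimize(f,p,method="Nelder-Mead",options=dict(initial_simplex=sim,xatol=1e-5,fatol=1e-4))
                if best is None or r.fun<best.fun: best=r
    return best.x,best.fun
E
python3 - <<'E'
from fit import *
I={n:avg(n) for n in("scene","top")};np.savez("avg0.npz",**I)
G={n:gradmag(I[n]) for n in I}
base=rect(0,0,.226,.09,.010)
blk=rect(0,0,.056,.056,.046); std=rect(0,0,.064,.064,.082)
yaw=np.arctan2(-.097+.0675,.435-.508)
for nm,P,x0 in(("stage",base,(.505,-.065,yaw)),("blk",blk,(.509,.258,-.05)),("blk",blk,(.509,.258,.4)),("std",std,(.456,-.303,0)),("std",std,(.456,-.303,-.4))):
    for ns in(["scene"],["top"],["scene","top"]):
        print(nm,ns,*[np.round(v,4) for v in fit(P,G,ns,x0)])
E
```

```text
stage ['scene'] [ 0.5219 -0.0791 -2.7103] -15.1314
stage ['top'] [ 0.5013 -0.0406 -2.66  ] -18.8583
stage ['scene', 'top'] [ 0.5011 -0.0387 -2.692 ] -31.8936
blk ['scene'] [ 0.5078  0.255  -0.1048] -27.5314
blk ['top'] [ 0.4941  0.2517 -0.1509] -47.6162
blk ['scene', 'top'] [ 0.5064  0.2517 -0.107 ] -66.4885
blk ['scene'] [ 0.5078  0.255  -0.1048] -27.5314
blk ['top'] [ 0.4941  0.2517 -0.1509] -47.6162
blk ['scene', 'top'] [ 0.5064  0.2517 -0.107 ] -66.4885
std ['scene'] [ 0.4538 -0.301  -0.0371] -26.1876
std ['top'] [ 0.4318 -0.2831  0.1018] -52.7928
std ['scene', 'top'] [ 0.4516 -0.2974  0.0316] -62.1004
std ['scene'] [ 0.4538 -0.301  -0.0371] -26.1876
std ['top'] [ 0.4174 -0.2881 -0.5561] -46.7793
std ['scene', 'top'] [ 0.4384 -0.2942 -0.3951] -56.8307
```

```bash
cat > ov.py <<'E'
from fit import *
def circ(x,y,r,z):
    t=np.linspace(0,2*np.pi,60);return np.c_[x+r*np.cos(t),y+r*np.sin(t),0*t+z]
STG=[rect(0,0,.226,.09,.010),rect(-.005,0,.06,.04,.051),circ(-.005,0,.0085,.051),circ(.075,0,.006,.058)]
BLK=[rect(0,0,.056,.056,.046),rect(0,0,.056,.056,0),circ(0,0,.008,.091),circ(0,0,.012,.051)]
STD=[rect(0,0,.064,.064,.082),rect(0,0,.064,.064,0),circ(0,0,.0145,.088),circ(0,0,.012,.148)]
def overlay(I,n,items,box,f,fn):
    r0,r1,c0,c1=box
    im=cv2.resize(I[n][r0:r1,c0:c1].clip(0,255).astype(np.uint8),None,fx=f,fy=f,interpolation=cv2.INTER_CUBIC)
    cols=[(0,0,255),(0,200,0),(255,0,255),(255,128,0)]
    for L,p in items:
        for k,P in enumerate(L):
            r,c=projN(n,place(P,*p))
            pts=np.c_[(c-c0+.5)*f-.5,(r-r0+.5)*f-.5].round().astype(int)
            cv2.polylines(im,[pts.reshape(-1,1,2)],k>=2 and False,cols[k],1)
    cv2.imwrite(fn,im)
E
python3 - <<'E'
from ov import *
I=dict(np.load("avg0.npz"))
it=[(STG,(.5035,-.0695,-2.73)),(BLK,(.508,.258,-.1)),(STD,(.455,-.302,-.03))]
for n,bs in(("scene",[(208,283,250,325),(170,215,190,235),(255,325,320,370)]),("top",[(182,256,258,326),(205,240,180,215),(208,250,340,380)])):
    ims=[]
    for k,b in enumerate(bs):
        f=[7,8,7][k];overlay(I,n,it,b,f,f"/tmp/{n}{k}.png");a=cv2.imread(f"/tmp/{n}{k}.png")
        if k==0: cv2.imwrite(f"pics/ov_{n}_stage.png",a)
        else: ims.append(a)
    H=max(a.shape[0] for a in ims);W=sum(a.shape[1] for a in ims);o=np.zeros((H,W,3),np.uint8);x=0
    for a in ims:o[:a.shape[0],x:x+a.shape[1]]=a;x+=a.shape[1]
    cv2.imwrite(f"pics/ov_{n}_bs.png",o[:600]);print(o.shape)
E
```

```text
(490, 710, 3)
(294, 560, 3)
```

View pics/ov_scene_stage.png

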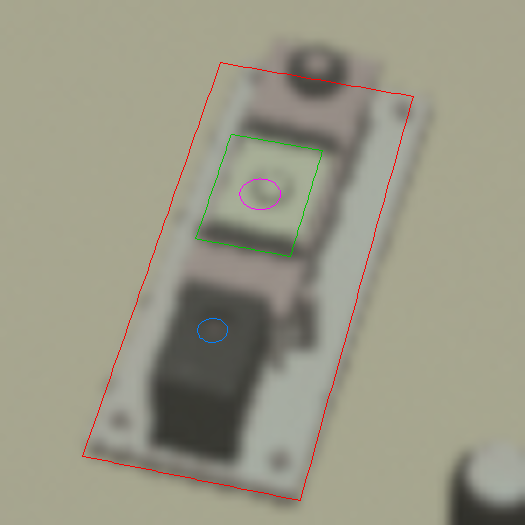

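View pics/ov_top_stage.png

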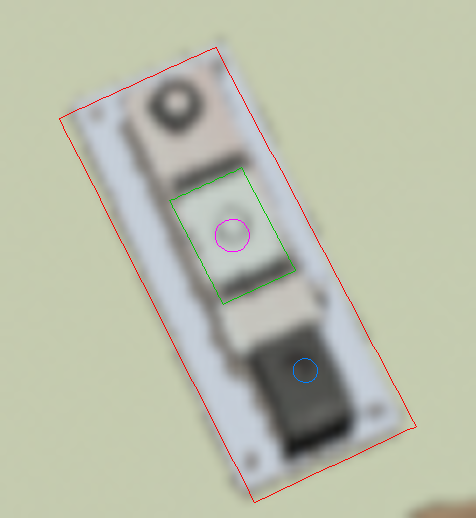

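View pics/ov_scene_bs.png

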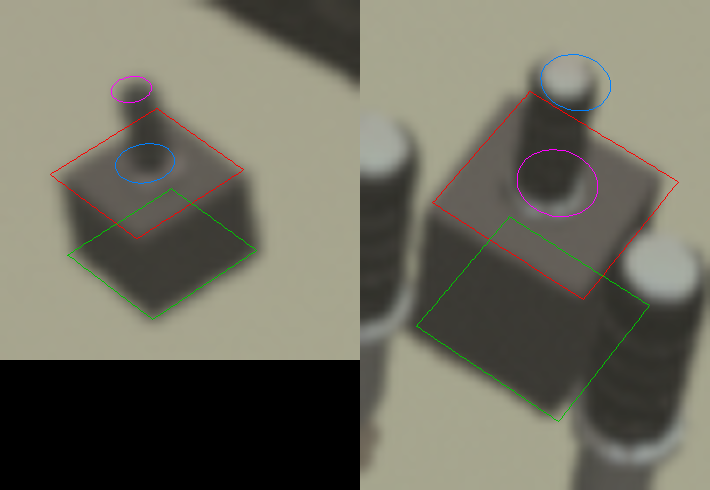

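View pics/ov_top_bs.png

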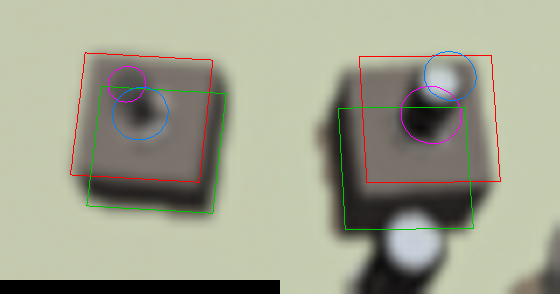

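```bash
cat > fit2.py <<'E'
from ov import *
def run(I,tag,ns_list=(["scene"],["top"]),st0=(.5055,-.072,-2.71),b0=(.505,.256,-.1),s0=(.452,-.303,-.03)):
    res={}
    mods=dict(stage=([STG[0],STG[1]],st0),blk=([BLK[0]],b0),std=([STD[0]],s0))
    for nm,(L,x0) in mods.items():
        for ns in ns_list:
            x=np.array(x0)
            for sg in(1.6,0.8):
                G={n:gradmag(I[n],sg) for n in ns}
                x,f=fit(np.vstack(L),G,ns,x,step=(.003,.003,.03))
            res[nm,ns[0]]=x;print(nm,ns,x.round(4),round(f,2))
    return res
E
python3 - <<'E'
from fit2 import *
I=dict(np.load("avg0.npz"))
r=run(I,"a")
for n,bs in(("scene",[(208,283,250,325),(170,215,190,235),(255,325,320,370)]),("top",[(182,256,258,326),(205,240,180,215),(208,250,340,380)])):
    it=[(STG,r["stage",n]),(BLK,r["blk",n]),(STD,r["std",n])];ims=[]
    for k,b in enumerate(bs):
        f=[5,5,5][k];overlay(I,n,it,b,f,f"/tmp/{n}{k}.png");ims.append(cv2.imread(f"/tmp/{n}{k}.png"))
    H=max(a.shape[0] for a in ims);W=sum(a.shape[1] for a in ims);o=np.zeros((H,W,3),np.uint8);x=0
    for a in ims:o[:a.shape[0],x:x+a.shape[1]]=a;x+=a.shape[1]
    cv2.imwrite(f"pics/ov2_{n}.png",o);print(o.shape)
E
```

```text
stage ['scene'] [ 0.52   -0.0795 -2.734 ] -20.47
stage ['top'] [ 0.514  -0.0683 -2.7808] -27.15
blk ['scene'] [ 0.5078  0.255  -0.1048] -27.53
blk ['top'] [ 0.4941  0.2517 -0.1509] -47.62
std ['scene'] [ 0.4538 -0.301  -0.0371] -26.19
std ['top'] [ 0.4318 -0.2831  0.1018] -52.79
(375, 850, 3)
(370, 715, 3)
```

View pics/ov2_scene.png

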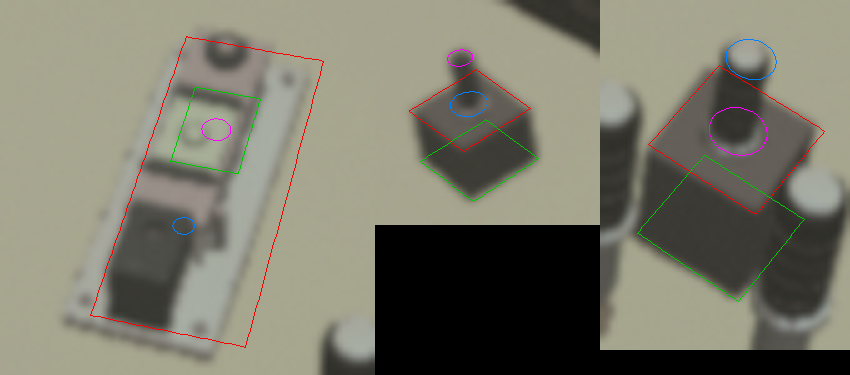

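View pics/ov2_top.png

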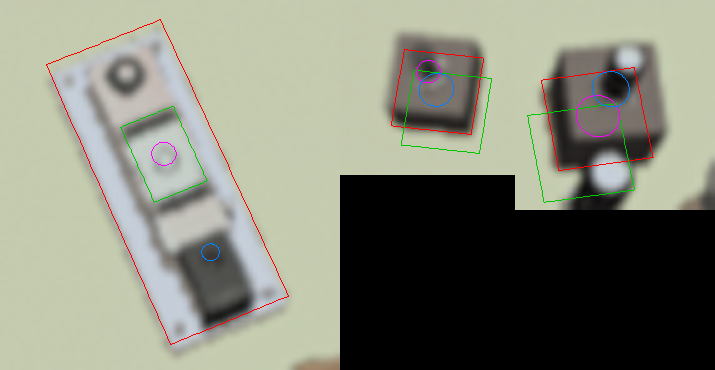

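```bash
cat > reg.py <<'E'
from ov import *
S=6
def boxhull(w,h,z0,z1): return np.vstack([rect(0,0,w,h,z0),rect(0,0,w,h,z1)])
def cyl(x,y,r,z0,z1): return np.vstack([circ(x,y,r,z0),circ(x,y,r,z1)])
def sideface(w,h,z0,z1,k):
    p=[(-w/2,-h/2),(w/2,-h/2),(w/2,h/2),(-w/2,h/2)];a=p[k];b=p[(k+1)%4]
    return np.array([(*a,z0),(*b,z0),(*b,z1),(*a,z1)])
# layers painted in order, each own class
def box_layers(w,h,z):
    return [sideface(w,h,0,z,k) for k in range(4)]+[rect(0,0,w,h,z)]
L_BLK=box_layers(.056,.056,.046)+[cyl(0,0,.012,.046,.051),cyl(0,0,.008,.051,.091)]
L_STD=box_layers(.064,.064,.082)+[cyl(0,0,.0145,.082,.088),cyl(0,0,.012,.088,.146),circ(0,0,.011,.148)]
L_STG=box_layers(.226,.09,.010)+[rect(-.005,0,.06,.04,.051)]
def cov(n,c,layers,p,box):
    r0,r1,c0,c1=box;lab=np.zeros(((r1-r0)*S,(c1-c0)*S),np.uint8)
    o=np.array(c["xyz"])
    for k,P in enumerate(layers):
        Q=place(P,*p[:3]);
        r,cc=projN(n,Q,c);r=r+(p[3] if len(p)>3 else 0);cc=cc+(p[4] if len(p)>4 else 0)
        pts=np.c_[(cc-c0+.5)*S-.5,(r-r0+.5)*S-.5].astype(np.float32)
        h=cv2.convexHull(pts)
        if k<4 and len(layers)>4 and P.shape[0]==4: # backface cull
            a,b,d=Q[0],Q[1],Q[3];nrm=np.cross(b-a,d-a)
            if np.dot(nrm,o-a)<0: continue
        cv2.fillConvexPoly(lab,(h*16).round().astype(np.int32),k+1,shift=4)
    A=[]
    for k in range(len(layers)+1):
        m=(lab==k).astype(np.float32)
        if m.sum()<S*S*2: continue
        m=cv2.GaussianBlur(m,(0,0),0.7*S);A.append(cv2.resize(m,(c1-c0,r1-r0),interpolation=cv2.INTER_AREA).ravel())
    return np.array(A).T
def regfit(I,n,layers,x0,box,ign=None,steps=(.006,.006,.06),clip=25):
    c=cal(n);r0,r1,c0,c1=box;Y=I[n][r0:r1,c0:c1].reshape(-1,3);w=np.ones(len(Y)) if ign is None else (~ign[r0:r1,c0:c1].ravel()).astype(float)
    def f(p):
        A=cov(n,c,layers,p,box);ww=w.copy()
        for _ in range(3):
            X=np.linalg.lstsq(A*ww[:,None]**.5,Y*ww[:,None]**.5,rcond=None)[0];e=np.linalg.norm(Y-A@X,axis=1)
            ww=w/np.maximum(1,e/clip)
        return (w*np.where(e<clip,e*e/2,clip*(e-clip/2))).sum()/w.sum()
    best=None
    for k in range(5):
        x=np.array(x0,float) if best is None else best.x.copy()
        rng=np.random.default_rng(k);x[:3]+=rng.normal(size=3)*np.array(steps)*.4
        sim=np.vstack([x]+[x+np.eye(3)[i]*steps[i]*(-1)**k for i in range(3)])
        r=minimize(f,x,method="Nelder-Mead",options=dict(initial_simplex=sim,xatol=5e-5,fatol=1e-4,maxiter=120))
        if best is None or r.fun<best.fun: best=r
    return best.x,best.fun
E
cat > r1.py <<'E'
from reg import *
I=dict(np.load("avg0.npz"))
def ell(boxes):
    m=np.zeros((420,560),bool)
    for a in boxes: m[a[0]:a[1],a[2]:a[3]]=1
    return m
bx=dict(scene=dict(blk=(172,216,190,230),std=(252,322,320,372),stg=(206,286,252,322)),top=dict(blk=(203,238,182,213),std=(208,248,340,376),stg=(180,258,258,324)))
ign=dict(scene=ell([(264,325,315,330),(284,335,349,372)]),top=ell([(233,255,345,366),(229,255,371,380)]))
res={}
for n in("scene","top"):
    for nm,L,x0 in(("blk",L_BLK,(.505,.256,-.1)),("std",L_STD,(.452,-.303,-.03)),("stg",L_STG,(.5055,-.072,-2.71))):
        x,f=regfit(I,n,L,x0,bx[n][nm],ign[n] if nm=="std" else None);res[nm,n]=x;print(n,nm,x.round(4),round(f,1),flush=True)
import pickle;pickle.dump(res,open("res.pkl","wb"))
for n,bs in(("scene",[(208,283,250,325),(170,215,190,235),(255,325,320,370)]),("top",[(182,256,258,326),(205,240,180,215),(208,250,340,380)])):
    it=[(STG,res["stg",n]),(BLK,res["blk",n]),(STD,res["std",n])];ims=[]
    for k,b in enumerate(bs):
        overlay(I,n,it,b,5,f"/tmp/{n}{k}.png");ims.append(cv2.imread(f"/tmp/{n}{k}.png"))
    H=max(a.shape[0] for a in ims);W=sum(a.shape[1] for a in ims);o=np.zeros((H,W,3),np.uint8);x=0
    for a in ims:o[:a.shape[0],x:x+a.shape[1]]=a;x+=a.shape[1]
    cv2.imwrite(f"pics/ov3_{n}.png",o[:,:800])
E
python3 r1.py
```

```text
scene blk [ 0.5086  0.2554 -0.1664] 102.6
scene std [ 0.4531 -0.2979  0.0403] 33.7
scene stg [ 0.5112 -0.076  -2.7896] 355.8
top blk [ 0.5078  0.2571 -0.1415] 34.8
top std [ 0.452  -0.2965  0.0486] 78.2
top stg [ 0.5076 -0.0682 -2.7793] 348.6
```

View pics/ov3_scene.png

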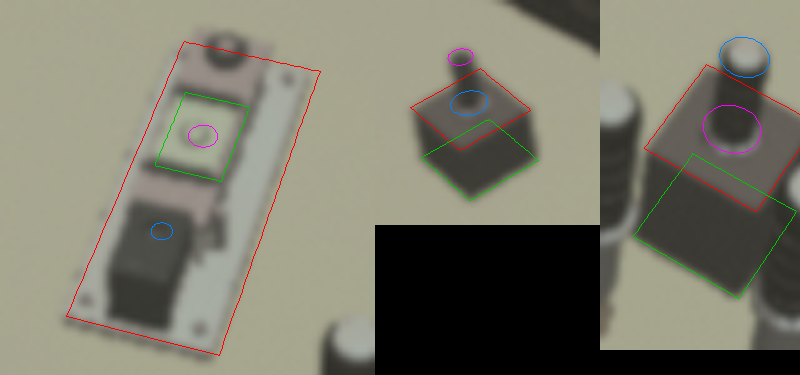

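View pics/ov3_top.png

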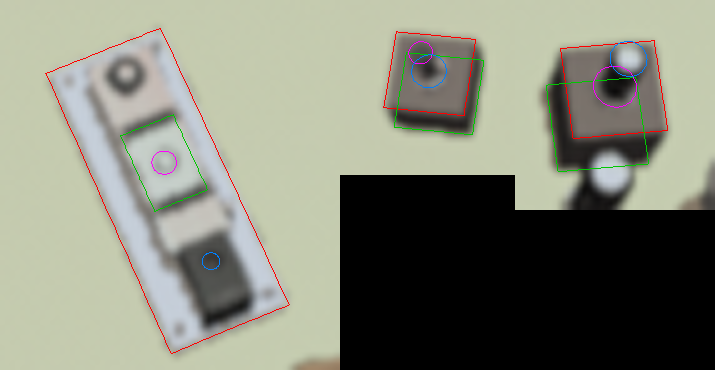

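```bash
python3 - <<'E'
from reg import *
import pickle
res=pickle.load(open("res.pkl","rb"))
def loc(n,x,y,z,f=5):
    r0,c0=(182,258) if n=="top" else (208,250)
    row=r0+(y+.5)/f-.5;col=c0+(x+.5)/f-.5
    P=atz(n,row,col,z);p=res["stg","top"];d=P[:2]-p[:2];c,s=np.cos(p[2]),np.sin(p[2]);return np.round([c*d[0]+s*d[1],-s*d[0]+c*d[1]],4)
for q in((178,247),(222,230),(250,298),(208,315)): print("fork top",q,loc("top",*q,.058))
for q in((132,205),(196,215),(172,280),(110,268)): print("fork scene",q,loc("scene",*q,.058))
print("ring top",loc("top",165,160,.051),"ring scene",loc("scene",190,135,.051))
print("post top",loc("top",126,74,.055),"post scene",loc("scene",227,50,.055))
for q in((90,86),(150,60),(178,107),(152,258)): print("carr",q,loc("top",*q,.048))
E
python3 - <<'E'
import cv2,numpy as np
I=dict(np.load("avg0.npz"))
for n,b in(("scene",(208,283,255,325)),("top",(182,256,262,322))):
    a=I[n][b[0]:b[1],b[2]:b[3]].clip(0,255).astype(np.uint8);cv2.imwrite(f"pics/z_{n}.png",cv2.resize(a,None,fx=8,fy=8,interpolation=cv2.INTER_LANCZOS4))
E
```

```text
fork top (178, 247) [ 0.0573 -0.0165]
fork top (222, 230) [0.058  0.0162]
fork top (250, 298) [0.1097 0.0141]
fork top (208, 315) [ 0.1095 -0.0171]
fork scene (132, 205) [ 0.0615 -0.0134]
fork scene (196, 215) [0.0581 0.0232]
fork scene (172, 280) [0.1053 0.0233]
fork scene (110, 268) [ 0.1072 -0.0116]
ring top [-0.0061  0.0015] ring scene [-0.0039  0.0014]
post top [-0.0741  0.0011] post scene [-0.0728  0.0046]
carr (90, 86) [-0.0782 -0.0247]
carr (150, 60) [-0.0796  0.022 ]
carr (178, 107) [-0.0395  0.026 ]
carr (152, 258) [ 0.0549 -0.0347]
```

View pics/z_scene.png

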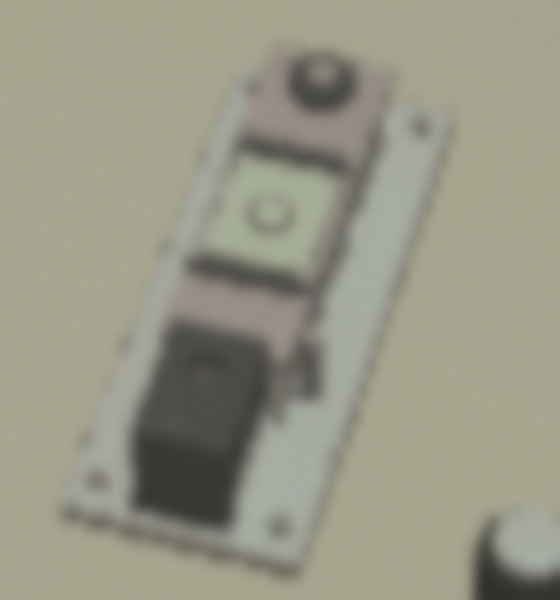

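View pics/z_top.png

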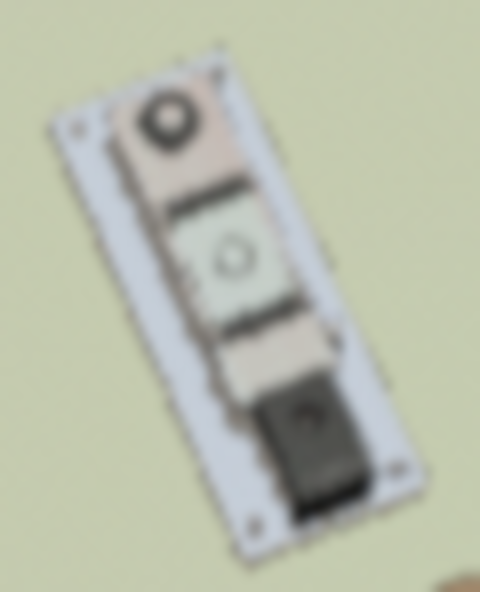

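```bash
cat > pts.py <<'E'
from h import *
org=dict(scene=(208,255),top=(182,262))
def W(n,x,y,z,f=8):
    r0,c0=org[n];return atz(n,r0+(y+.5)/f-.5,c0+(x+.5)/f-.5,z)
P=dict(scene=dict(ring=(270,212,.051),hole=(208,366,.058),b1=(420,125,.010),b2=(96,481,.010),b3=(280,525,.010)),
 top=dict(ring=(235,257,.051),hole=(311,415,.058),b1=(218,73,.010),b2=(255,527,.010),b3=(400,468,.010),b4=(77,128,.010)))
E
python3 - <<'E'
from pts import *
for n in P:
    w={k:W(n,*v)[:2] for k,v in P[n].items()}
    print(n,{k:v.round(4) for k,v in w.items()})
    d=w["hole"]-w["ring"];print("ring-hole",np.linalg.norm(d),np.arctan2(d[1],d[0]))
    # b1 (-x,+y?) b3 (+x) same side
    d=w["b3"]-w["b1"];print("b1-b3",np.linalg.norm(d),np.arctan2(d[1],d[0]))
    if "b4" in w:
        d=w["b2"]-w["b4"];print("b4-b2",np.linalg.norm(d),np.arctan2(d[1],d[0]))
        print("centre",np.mean([w[k] for k in("b1","b2","b3","b4")],0))
    print("mid b1b2", (w["b1"]+w["b2"])/2)
E
```

```text
scene {'ring': array([ 0.5147, -0.0685]), 'hole': array([ 0.4398, -0.098 ]), 'b1': array([ 0.6156, -0.0665]), 'b2': array([ 0.4044, -0.0743]), 'b3': array([ 0.4289, -0.1379])}
ring-hole 0.08049141680000697 -2.76666554976836
b1-b3 0.19982440236428428 -2.7763938506729344
mid b1b2 [ 0.50999267 -0.07038852]
top {'ring': array([ 0.5134, -0.0686]), 'hole': array([ 0.4384, -0.0974]), 'b1': array([ 0.6154, -0.0667]), 'b2': array([ 0.4028, -0.0729]), 'b3': array([ 0.427 , -0.1376]), 'b4': array([ 0.5914, -0.0021])}
ring-hole 0.08032121919545895 -2.775193988235588
b1-b3 0.20127962185764628 -2.781608062374595
b4-b2 0.20146030403322024 -2.782103715798444
centre [ 0.50917522 -0.06984508]
mid b1b2 [ 0.50912415 -0.06983763]
```

```bash
cat >> h.py <<'E'
def state():
    s=ctrl.observe();M=R.from_rotvec(s["ee_rot"]).as_matrix();return s,M
def delta(target,jaw=None):
    s,M=state();d=M.T@(np.array(target)-s["tcp_pos"]);out=list(np.round(d,4))
    if jaw is not None:
        cur=np.arctan2(M[1,1],M[0,1]);t=-(jaw-cur);t=(t+np.pi/2)%np.pi-np.pi/2;out.append(round(t,4))
    print("t",s["time"],"tcp",s["tcp_pos"].round(4),"F",np.round(s["force"],2),"w",round(s["grip_width"],4),"jaw",round(np.arctan2(M[1,1],M[0,1]),3),"zt",M[:,2].round(3),"q",s["joint_positions"].round(2),"delta",out)
    return out
E
python3 - <<'E'
from h import *
delta((.508,.256,.2))
delta((.508,.256,.058))
for n in("scene","top"):
    for k in("probe",):
        for d in nets.cut_out(n,k):
            r,c=np.nonzero(d["pixels"]);print(n,round(d["confidence"],2),r.min(),r.max(),c.min(),c.max())
# decoys: base bottoms
print(atz("scene",316,317,.0),atz("scene",334,354,0),atz("scene",276,321,.2),atz("scene",294,362,.2))
print(atz("top",257,350,.0),atz("top",252,377,0),atz("top",244,359,.15),atz("top",237,388,.15),atz("top",244,359,.2),atz("top",237,388,.2))
print(proj("scene",(.4525,-.297,.148)),proj("top",(.4525,-.297,.148)))
E
```

```text
t 3.4 tcp [0.1455 0.5562 0.2313] F [-0.5   0.74 -0.28] w 0.0852 jaw 1.315 zt [-0. -0. -1.] q [ 1.18  0.15  1.44  0.    1.55 -0.13] delta [np.float64(-0.4267), np.float64(-0.1988), np.float64(0.0313)]
t 3.4 tcp [0.1455 0.5562 0.2313] F [-0.5   0.74 -0.28] w 0.0852 jaw 1.315 zt [-0. -0. -1.] q [ 1.18  0.15  1.44  0.    1.55 -0.13] delta [np.float64(-0.4267), np.float64(-0.1987), np.float64(0.1733)]
scene 0.81 271 318 312 328
scene 0.78 263 286 341 354
scene 0.57 289 334 350 369
top 0.69 239 258 349 363
top 0.62 233 251 377 393
top 0.42 191 231 276 302
top 0.41 217 228 356 364
[ 0.37003697 -0.27147658  0.        ] [ 3.85056709e-01 -3.72950988e-01 -1.11022302e-16] [ 0.35537086 -0.27957912  0.2       ] [ 0.36991863 -0.37478636  0.2       ]
[ 0.36369991 -0.26799155  0.        ] [ 0.37803972 -0.36312166  0.        ] [ 0.36842274 -0.27812182  0.15      ] [ 0.38819945 -0.3731866   0.15      ] [ 0.35484157 -0.26969886  0.2       ] [ 0.37402098 -0.36189246  0.2       ]
[265.92875941 348.00804087] [219.1316636  362.35813691]
```

>>> servo_tool --commands '[-0.042, -0.02, 0.008, 0, 1, -0.085, -0.04, 0.016, 0, 1, -0.128, -0.06, 0.024, 0, 1, -0.17, -0.08, 0.03, 0, 1, -0.213, -0.1, 0.04, 0, 1, -0.256, -0.12, 0.045, 0, 1, -0.3, -0.14, 0.055, 0, 1, -0.34, -0.16, 0.06, 0, 1, -0.384, -0.18, 0.07, 0, 1, -0.427, -0.199, 0.08, 0, 1]'

```text
time: 4.5
tcp_pos: [0.5097, 0.2541, 0.1512]
ee_rot: [0.401, 3.115, 0.0]
force: [0.2, 1.0, -0.3]
grip_width: 0.0855
```

>>> servo_tool --commands '[0, 0, 0, 0, 1, 0, 0, 0, 0, 1]'

```text
time: 4.7
tcp_pos: [0.5086, 0.2549, 0.1508]
ee_rot: [-0.404, -3.114, 0.001]
force: [-0.7, -0.5, 0.0]
grip_width: 0.0854
```

Run:
```python
from h import *
delta((.508,.256,.058))
a=vision.capture("scene");b=vision.capture("top")
o=np.hstack([cv2.resize(a[140:230,160:260],None,fx=4,fy=4,interpolation=2),cv2.resize(b[160:250,150:250],None,fx=4,fy=4,interpolation=2)])
cv2.imwrite("pics/p1.png",o)
```

```text
t 4.7 tcp [0.5086 0.2549 0.1508] F [-0.7  -0.46  0.03] w 0.0854 jaw 1.313 zt [-0.001 -0.    -1.   ] q [ 0.33  0.18  1.57  0.    1.39 -0.98] delta [np.float64(0.0008), np.float64(0.0009), np.float64(0.0928)]
```

View pics/p1.png

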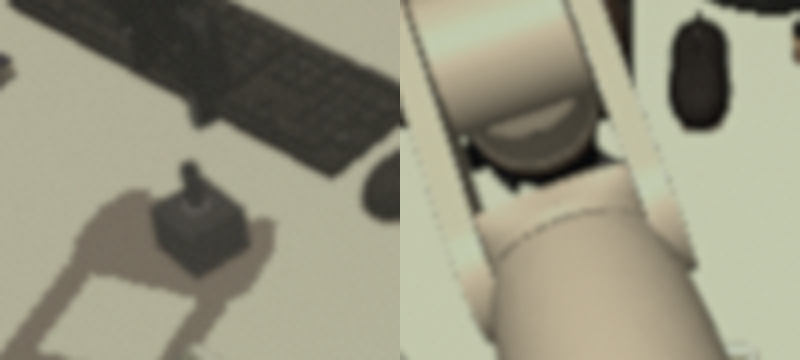

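The arm hides the pin from the top camera. The scene camera shows a finger above the block. I'll descend and grip.

>>> servo_tool --commands '[0, 0, 0.03, 0, 1, 0, 0.001, 0.06, 0, 1, 0, 0.001, 0.08, 0, 1, 0, 0.001, 0.093, 0, 1, 0, 0.001, 0.093, 0, 1]'

```text
time: 5.3
tcp_pos: [0.5074, 0.2572, 0.0573]
ee_rot: [-0.398, -3.114, 0.001]
force: [0.5, -0.0, 0.4]
grip_width: 0.0859
```

>>> servo_tool --commands '[0, 0, 0, 0, 0.5, 0, 0, 0, 0, 0.3, 0, 0, 0, 0, 0.1, 0, 0, 0, 0, 0.1, 0, 0, 0, 0, 0.1, 0, 0, 0, 0, 0.1, 0, 0, 0, 0, 0.1]' --squeeze 50

```text
time: 6.0
tcp_pos: [0.5087, 0.2567, 0.0587]
ee_rot: [0.401, 3.115, 0.0]
force: [-1.7, -0.6, 5.8]
grip_width: 0.0146
```

Run:
```python
from h import *
delta((.508,.256,.058))
a=vision.capture("scene");b=vision.capture("top")
o=np.hstack([cv2.resize(a[140:230,160:260],None,fx=4,fy=4,interpolation=2),cv2.resize(b[160:250,150:250],None,fx=4,fy=4,interpolation=2)])
cv2.imwrite("pics/p2.png",o)
```

```text
t 6.0 tcp [0.5087 0.2567 0.0587] F [-1.69 -0.61  5.78] w 0.0146 jaw 1.315 zt [ 0.  0. -1.] q [ 0.33  0.26  1.67 -0.    1.21 -0.98] delta [np.float64(0.0005), np.float64(-0.0008), np.float64(0.0007)]
```

View pics/p2.png

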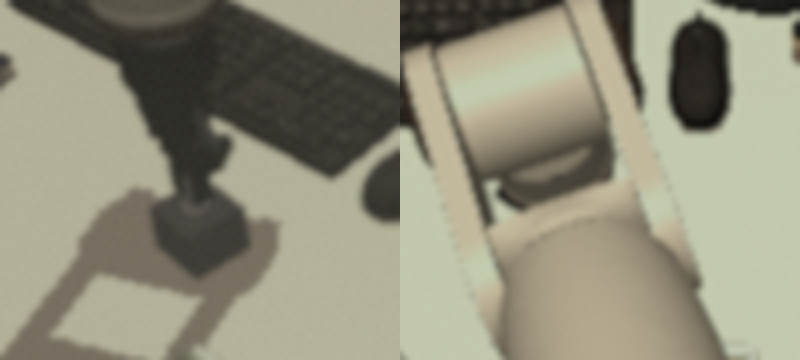

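>>> servo_tool --commands '[0, 0, -0.01, 0, 0.1, 0, 0, -0.03, 0, 0.1, 0, 0, -0.06, 0, 0.1, 0, 0, -0.09, 0, 0.1, 0, 0, -0.11, 0, 0.1, 0, 0, -0.11, 0, 0.1]'

```text
time: 6.7
tcp_pos: [0.5095, 0.257, 0.1718]
ee_rot: [0.4, 3.112, 0.003]
force: [-0.1, 0.7, -1.7]
grip_width: 0.0146
```

Run:
```python
from h import *
delta((.4394,-.0966,.17))
a=vision.capture("scene");b=vision.capture("top")
o=np.hstack([cv2.resize(a[120:210,160:260],None,fx=4,fy=4,interpolation=2),cv2.resize(b[160:250,150:250],None,fx=4,fy=4,interpolation=2)])
cv2.imwrite("pics/p3.png",o)
```

```text
t 6.7 tcp [0.5095 0.257  0.1718] F [-0.09  0.75 -1.7 ] w 0.0146 jaw 1.315 zt [ 0.004  0.001 -1.   ] q [ 0.33  0.17  1.54 -0.    1.43 -0.98] delta [np.float64(-0.0216), np.float64(-0.3599), np.float64(0.001)]
```

View pics/p3.png

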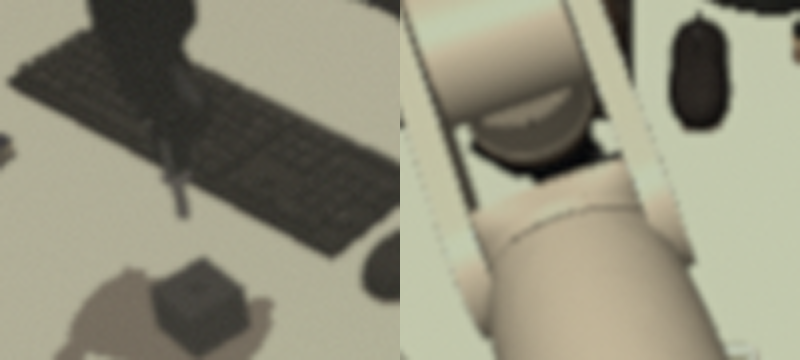

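>>> servo_tool --commands '[-0.001, -0.025, 0, 0, 0.1, -0.004, -0.065, 0, 0, 0.1, -0.006, -0.105, 0, 0, 0.1, -0.009, -0.145, 0, 0, 0.1, -0.011, -0.185, 0, 0, 0.1, -0.013, -0.225, 0, 0, 0.1, -0.016, -0.265, 0, 0, 0.1, -0.018, -0.305, 0, 0, 0.1, -0.02, -0.335, 0, 0, 0.1, -0.0216, -0.36, 0, 0, 0.1]'

```text
time: 7.8
tcp_pos: [0.4373, -0.0986, 0.1673]
ee_rot: [-0.402, -3.114, -0.0]
force: [0.6, 0.6, -0.6]
grip_width: 0.0146
```

>>> servo_tool --commands '[0, 0, 0.02, 0, 0.1, 0, 0, 0.038, 0, 0.1, 0, 0, 0.038, 0, 0.1, 0, 0, 0.038, 0, 0.1]'

```text
time: 8.2
tcp_pos: [0.438, -0.0969, 0.1301]
ee_rot: [-0.4, -3.115, -0.0]
force: [0.2, 0.2, -0.2]
grip_width: 0.0149
```

Run:
```python
from fit import *
delta((.4394,-.0966,.11))
I={n:avg(n,4) for n in("scene","top")};np.savez("avg1.npz",**I)
a=I["scene"].clip(0,255).astype(np.uint8);b=I["top"].clip(0,255).astype(np.uint8)
cv2.imwrite("pics/p4s.png",cv2.resize(a[190:290,230:330],None,fx=6,fy=6,interpolation=2))
cv2.imwrite("pics/p4t.png",cv2.resize(b[170:270,240:340],None,fx=5,fy=5,interpolation=2))
```

```text
t 8.2 tcp [ 0.438  -0.0969  0.1301] F [ 0.19  0.16 -0.16] w 0.0149 jaw 1.315 zt [-0.001  0.    -1.   ] q [-0.39 -0.06  1.86 -0.    1.34 -1.7 ] delta [np.float64(-0.0013), np.float64(0.0007), np.float64(0.0201)]
```

View pics/p4s.png

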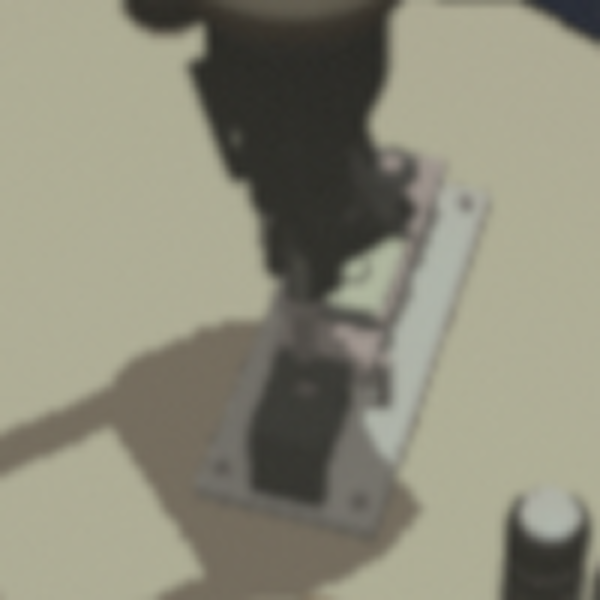

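View pics/p4t.png

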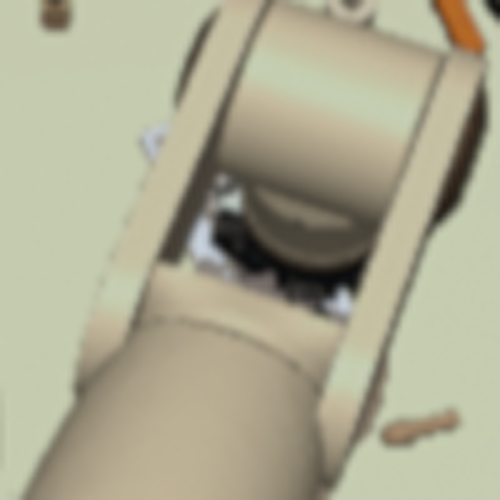

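```bash
cat > pinov.py <<'E'
from ov import *
def pinov(I,fn,tcp,box,off=.052,f=12,n="scene"):
    x,y,z=tcp;zf=z-off
    L=[circ(0,0,.005,zf+.004),circ(0,0,.005,zf+.04),circ(0,0,.012,zf+.04),circ(0,0,.012,zf+.045)]
    H=[circ(0,0,.006,.058)]
    overlay(I,n,[(L,(x,y,0)),(H,(.4394,-.0966,0))],box,f,fn)
E
python3 - <<'E'
from pinov import *
I=dict(np.load("avg1.npz"))
pinov(I,"pics/p5.png",(.438,-.0969,.1301),(225,275,260,310))
a=I["scene"][225:275,260:310].clip(0,255).astype(np.uint8);a=cv2.resize(a,None,fx=12,fy=12,interpolation=2)
cv2.imwrite("pics/p5r.png",cv2.convertScaleAbs(a,alpha=1.6,beta=-20))
E
```

```text
(no output)
```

View pics/p5.png

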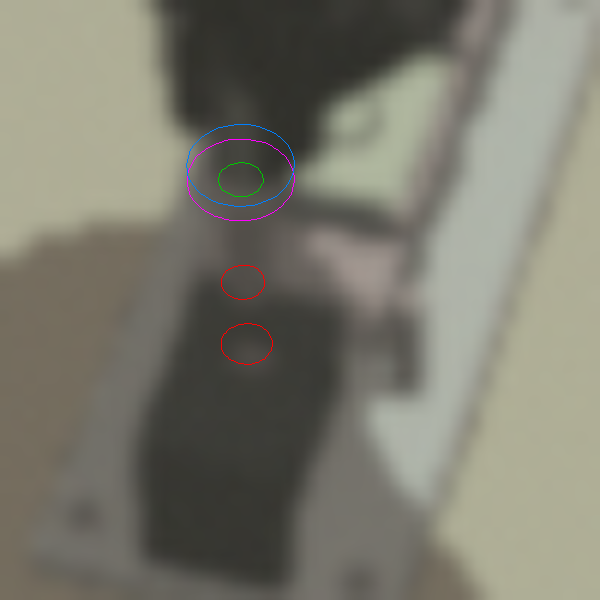

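View pics/p5r.png

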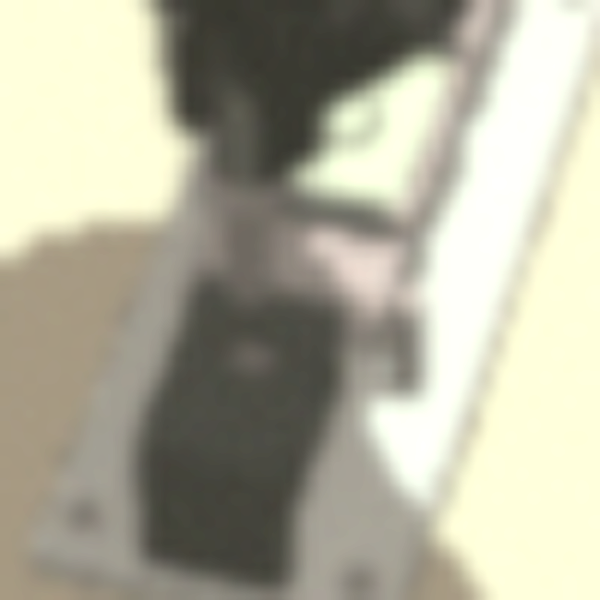

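>>> servo_tool --commands '[-0.0003, 0.0007, 0.006, 0, 0.1, -0.0003, 0.0007, 0.012, 0, 0.1, -0.0003, 0.0007, 0.016, 0, 0.1, -0.0003, 0.0007, 0.018, 0, 0.1, -0.0003, 0.0007, 0.02, 0, 0.1, -0.0003, 0.0007, 0.022, 0, 0.1, -0.0003, 0.0007, 0.024, 0, 0.1]'

```text
time: 9.3
tcp_pos: [0.4388, -0.0965, 0.1062]
ee_rot: [0.401, 3.116, -0.0]
force: [0.1, 0.1, -0.6]
grip_width: 0.0143
```

Run:
```python
from pinov import *
delta((.4394,-.0966,.11))
I={n:avg(n,3) for n in("scene",)};s=ctrl.observe()
pinov(I,"pics/p6.png",s["tcp_pos"],(225,275,260,310))
a=I["scene"][225:275,260:310].clip(0,255).astype(np.uint8);a=cv2.resize(a,None,fx=12,fy=12,interpolation=2)
cv2.imwrite("pics/p6r.png",cv2.convertScaleAbs(a,alpha=1.6,beta=-20))
```

```text
t 9.3 tcp [ 0.4388 -0.0965  0.1062] F [ 0.1   0.11 -0.55] w 0.0143 jaw 1.315 zt [ 0. -0. -1.] q [-0.39 -0.03  1.89 -0.    1.28 -1.7 ] delta [np.float64(-0.0006), np.float64(0.0001), np.float64(-0.0038)]
```

View pics/p6r.png

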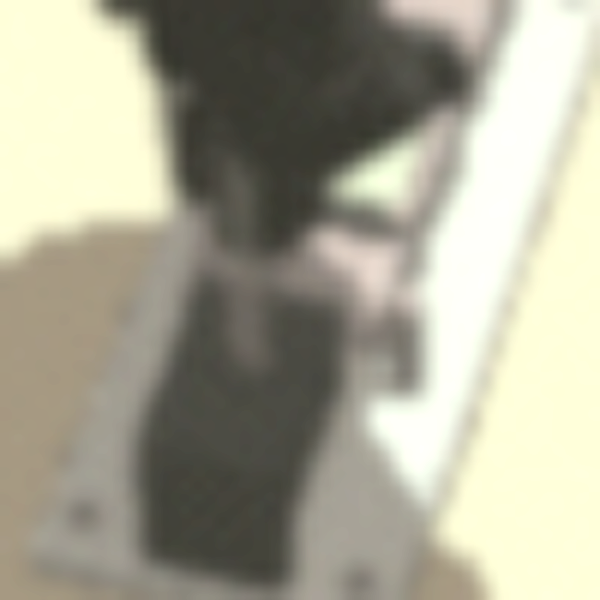

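The foot is at the hole (zoomed ~[355,250]) with no contact force, so it looks to be entering. I'll carry on slowly.

>>> servo_tool --commands '[0, 0, 0.002, 0, 0.1, 0, 0, 0.004, 0, 0.1, 0, 0, 0.006, 0, 0.1, 0, 0, 0.008, 0, 0.1, 0, 0, 0.01, 0, 0.1]'

```text
time: 9.95
tcp_pos: [0.4388, -0.0965, 0.0961]
ee_rot: [-0.401, -3.116, 0.0]
force: [-0.7, 0.1, -0.6]
grip_width: 0.0147
```

>>> servo_tool --commands '[0, 0, 0.002, 0, 0.1, 0, 0, 0.004, 0, 0.1, 0, 0, 0.006, 0, 0.1, 0, 0, 0.008, 0, 0.1, 0, 0, 0.01, 0, 0.1]'

```text
time: 10.45
tcp_pos: [0.4388, -0.0965, 0.0862]
ee_rot: [-0.401, -3.116, 0.0]
force: [0.7, 0.4, -0.5]
grip_width: 0.0148
```

Run:
```python
from pinov import *
delta((.4394,-.0966,.07))
I={n:avg(n,3) for n in("scene",)};s=ctrl.observe();print(s["ft_torque"])
a=I["scene"][225:275,260:310].clip(0,255).astype(np.uint8);a=cv2.resize(a,None,fx=12,fy=12,interpolation=2)
cv2.imwrite("pics/p7r.png",cv2.convertScaleAbs(a,alpha=1.6,beta=-20))
```

```text
t 10.45 tcp [ 0.4388 -0.0965  0.0862] F [ 0.66  0.39 -0.46] w 0.0148 jaw 1.315 zt [-0. -0. -1.] q [-0.39 -0.01  1.92 -0.    1.24 -1.7 ] delta [np.float64(-0.0006), np.float64(0.0001), np.float64(0.0162)]
[-0.0046998   0.0116791   0.02135059]
```

View pics/p7r.png

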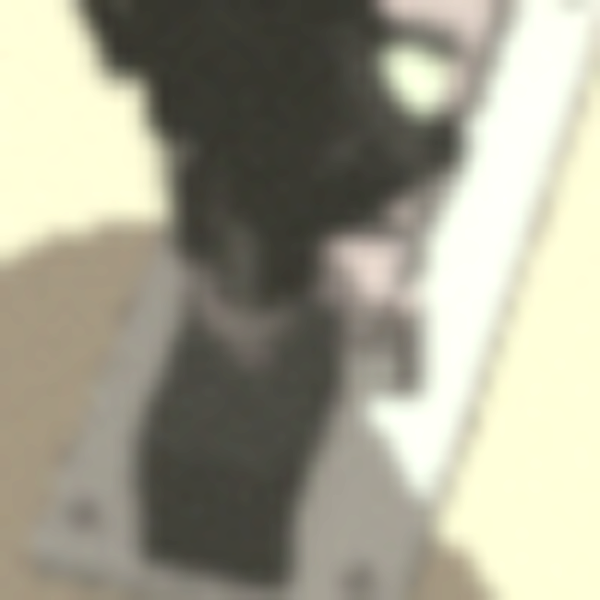

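>>> servo_tool --commands '[0, 0, 0.003, 0, 0.1, 0, 0, 0.006, 0, 0.1, 0, 0, 0.008, 0, 0.1, 0, 0, 0.01, 0, 0.1, 0, 0, 0.012, 0, 0.1, 0, 0, 0.013, 0, 0.1, 0, 0, 0.014, 0, 0.1]'

```text
time: 11.3
tcp_pos: [0.4388, -0.0965, 0.0723]
ee_rot: [-0.401, -3.116, 0.0]
force: [-0.2, 0.5, -0.4]
grip_width: 0.0146
```

>>> servo_tool --commands '[0, 0, 0.001, 0, 0.1, 0, 0, 0.0015, 0, 0.1, 0, 0, 0.002, 0, 0.1, 0, 0, 0.0025, 0, 0.1]'

```text
time: 11.7
tcp_pos: [0.439, -0.0966, 0.0706]
ee_rot: [0.401, 3.115, -0.0]
force: [-7.4, 2.5, 21.6]
grip_width: 0.0145
```

>>> servo_tool --commands '[0, 0, -0.0005, 0, 0.1, 0, 0, -0.0005, 0, 0.5, 0, 0, -0.0005, 0, 0.6, 0, 0, -0.0005, 0, 0.6, 0, 0, -0.0005, 0, 0.6]'

```text
time: 12.2
tcp_pos: [0.4388, -0.0965, 0.0702]
ee_rot: [-0.401, -3.116, 0.0]
force: [0.6, -0.4, -0.5]
grip_width: 0.0511
```

>>> servo_tool --commands '[0, 0, -0.02, 0, 0.6, 0, 0, -0.05, 0, 0.6, 0, 0, -0.09, 0, 0.6, 0, 0, -0.13, 0, 0.8, 0, 0, -0.13, 0, 1]'

```text
time: 12.7
tcp_pos: [0.4404, -0.0971, 0.2053]
ee_rot: [0.4, 3.109, -0.003]
force: [0.6, -0.5, -1.2]
grip_width: 0.078
```

Run:
```python
from pinov import *
I={n:avg(n,3) for n in("scene",)};s=ctrl.observe()
pinov(I,"pics/p8.png",(.4394,-.0966,.07),(218,278,250,315),f=9)
a=I["scene"][218:278,250:315].clip(0,255).astype(np.uint8);a=cv2.resize(a,None,fx=9,fy=9,interpolation=2)
cv2.imwrite("pics/p8r.png",cv2.convertScaleAbs(a,alpha=1.6,beta=-20))
delta((.4525,-.297,.23),1.85)
```

```text
t 12.85 tcp [ 0.4386 -0.0964  0.1999] F [ 0.48 -1.07 -0.29] w 0.0854 jaw 1.315 zt [-0.  0. -1.] q [-0.39 -0.1   1.76 -0.    1.48 -1.7 ] delta [np.float64(-0.0642), np.float64(-0.1905), np.float64(-0.0301), np.float64(-0.535)]
```

View pics/p8r.png

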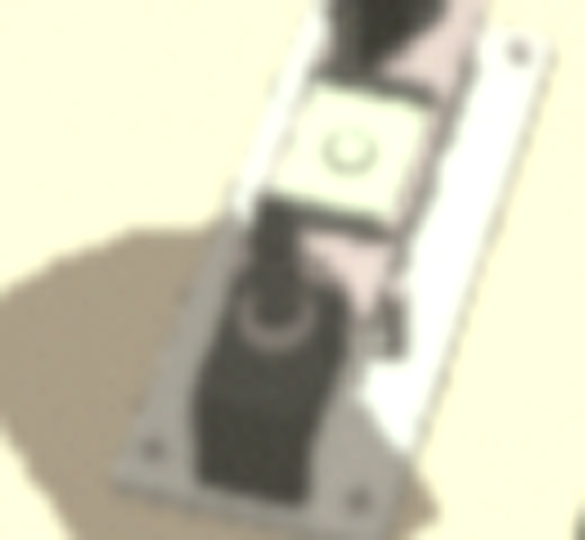

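View pics/p8.png

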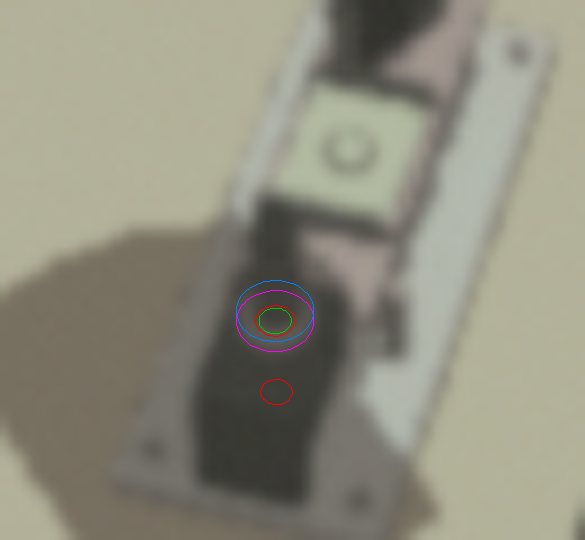

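Pin is home: the flange ring at zoomed [310,275] matches the predicted seat. The sample ring hasn't moved. Next is the probe.

>>> servo_tool --commands '[-0.006, -0.019, -0.02, -0.06, 1, -0.014, -0.045, -0.03, -0.12, 1, -0.022, -0.07, -0.03, -0.18, 1, -0.03, -0.095, -0.03, -0.24, 1, -0.038, -0.12, -0.03, -0.3, 1, -0.046, -0.145, -0.03, -0.37, 1, -0.055, -0.17, -0.03, -0.44, 1, -0.06, -0.185, -0.03, -0.5, 1, -0.0642, -0.1905, -0.03, -0.535, 1, -0.0642, -0.1905, -0.03, -0.535, 1]'

```text
time: 13.85
tcp_pos: [0.4524, -0.2976, 0.2286]
ee_rot: [0.436, -3.109, -0.003]
force: [-0.7, 0.3, -0.4]
grip_width: 0.0854
```

Run:
```python
from h import *
delta((.4525,-.297,.102),1.85)
a=vision.capture("scene");b=vision.capture("top")
o=np.hstack([cv2.resize(a[220:340,290:390],None,fx=4,fy=4,interpolation=2),cv2.resize(b[170:290,320:420],None,fx=4,fy=4,interpolation=2)])
cv2.imwrite("pics/q1.png",o)
```

```text
t 13.85 tcp [ 0.4524 -0.2976  0.2286] F [-0.73  0.31 -0.38] w 0.0854 jaw 1.85 zt [-0.002  0.002 -1.   ] q [-0.72  0.08  1.52 -0.    1.54 -2.57] delta [np.float64(-0.0005), np.float64(0.0002), np.float64(0.1266), np.float64(-0.0003)]
```

View pics/q1.png

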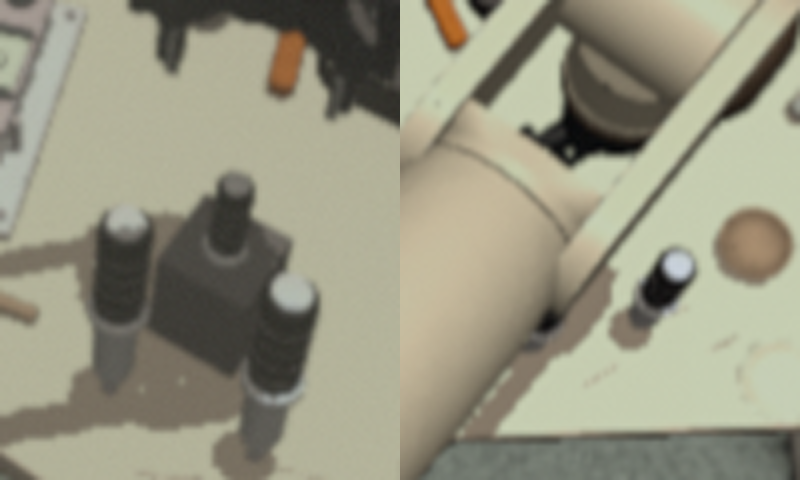

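The scene camera shows the open fingers on either side of the probe in its stand (zoomed top at [183,236]). The large decoys stand clear in front.

>>> servo_tool --commands '[0, 0, 0.025, 0, 1, 0, 0, 0.055, 0, 1, 0, 0, 0.085, 0, 1, 0, 0, 0.11, 0, 1, 0, 0, 0.127, 0, 1, 0, 0, 0.127, 0, 1]'

```text
time: 14.55
tcp_pos: [0.4517, -0.2956, 0.101]
ee_rot: [0.436, -3.108, -0.005]
force: [0.3, -0.2, 0.2]
grip_width: 0.0853
```

>>> servo_tool --commands '[0, 0, 0, 0, 0.6, 0, 0, 0, 0, 0.4, 0, 0, 0, 0, 0.2, 0, 0, 0, 0, 0.2, 0, 0, 0, 0, 0.2, 0, 0, 0, 0, 0.2]' --squeeze 50

```text
time: 15.15
tcp_pos: [0.4529, -0.2972, 0.104]
ee_rot: [-0.437, 3.11, -0.001]
force: [-0.2, 1.2, 5.5]
grip_width: 0.0232
```

Run:
```python
from h import *
delta((.4525,-.297,.23),1.85);print(ctrl.observe()["ft_torque"])
a=vision.capture("scene");b=vision.capture("top")
o=np.hstack([cv2.resize(a[220:340,290:390],None,fx=4,fy=4,interpolation=2),cv2.resize(b[170:290,320:420],None,fx=4,fy=4,interpolation=2)])
cv2.imwrite("pics/q2.png",o)
```

```text
t 15.15 tcp [ 0.4529 -0.2972  0.104 ] F [-0.17  1.17  5.48] w 0.0232 jaw 1.85 zt [ 0.001 -0.001 -1.   ] q [-0.72  0.16  1.69 -0.    1.29 -2.57] delta [np.float64(0.0003), np.float64(0.0002), np.float64(-0.126), np.float64(-0.0001)]
[0.22392872 0.17143365 0.08297017]
```

View pics/q2.png

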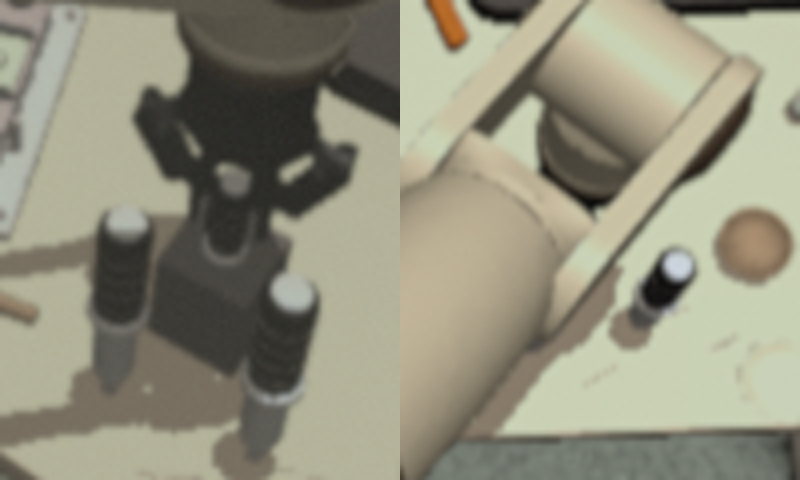

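>>> servo_tool --commands '[0, 0, -0.01, 0, 0.2, 0, 0, -0.03, 0, 0.2, 0, 0, -0.06, 0, 0.2, 0, 0, -0.09, 0, 0.2, 0, 0, -0.12, 0, 0.2, 0, 0, -0.14, 0, 0.2, 0, 0, -0.145, 0, 0.2, 0, 0, -0.145, 0, 0.2]'

```text
time: 16.05
tcp_pos: [0.4527, -0.2971, 0.2487]
ee_rot: [-0.437, 3.111, -0.001]
force: [-0.2, 0.0, -1.8]
grip_width: 0.0229
```

Run:
```python
from h import *
delta((.5142,-.0682,.22));print(ctrl.observe()["ft_torque"])
a=vision.capture("scene");cv2.imwrite("pics/q3.png",cv2.resize(a[180:330,270:420],None,fx=4,fy=4,interpolation=2))
```

```text
t 16.05 tcp [ 0.4527 -0.2971  0.2487] F [-0.18  0.05 -1.79] w 0.0229 jaw 1.85 zt [ 0.001 -0.001 -1.   ] q [-0.72  0.07  1.49 -0.    1.58 -2.57] delta [np.float64(-0.1222), np.float64(0.2031), np.float64(0.0286)]
[-0.04947183 -0.01249564  0.06292574]
```

View pics/q3.png

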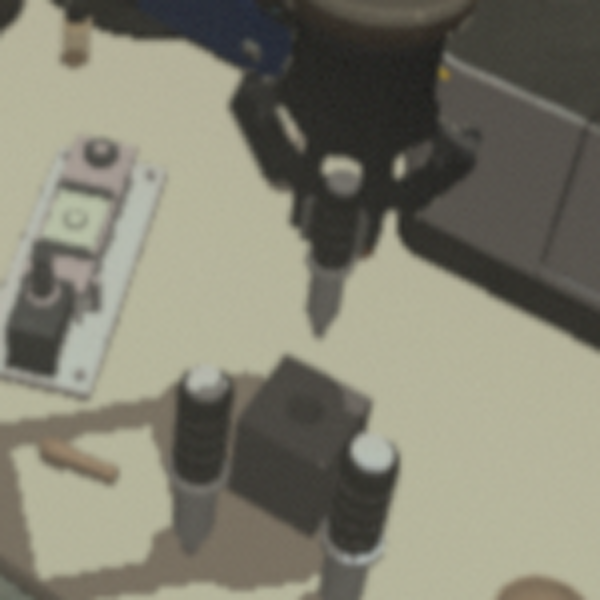

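>>> servo_tool --commands '[-0.01, 0.017, 0.003, 0, 0.2, -0.028, 0.047, 0.008, 0, 0.2, -0.046, 0.077, 0.012, 0, 0.2, -0.065, 0.108, 0.017, 0, 0.2, -0.083, 0.138, 0.02, 0, 0.2, -0.1, 0.168, 0.024, 0, 0.2, -0.115, 0.191, 0.028, 0, 0.2, -0.1222, 0.2031, 0.0286, 0, 0.2, -0.1222, 0.2031, 0.0286, 0, 0.2, -0.1222, 0.2031, 0.0286, 0, 0.2]'

```text
time: 17.1
tcp_pos: [0.5139, -0.0685, 0.2192]
ee_rot: [0.438, -3.11, 0.0]
force: [-0.2, 0.6, -1.7]
grip_width: 0.0231
```

>>> servo_tool --commands '[0, 0, 0.02, 0, 0.2, 0, 0, 0.04, 0, 0.2, 0, 0, 0.055, 0, 0.2, 0, 0, 0.06, 0, 0.2, 0, 0, 0.06, 0, 0.2]'

```text
time: 17.6
tcp_pos: [0.5138, -0.0689, 0.1593]
ee_rot: [0.435, -3.11, -0.0]
force: [0.1, -0.1, -1.1]
grip_width: 0.023
```

Run:
```python
from ov import *
delta((.5142,-.0682,.16))
I={"scene":avg("scene",4)};np.savez("avg2.npz",**I)
x,y,z=ctrl.observe()["tcp_pos"];zt=z-.091
L=[np.array([(0,0,zt),(0,0,zt+.07)]),circ(0,0,.004,zt+.004),circ(0,0,.0145,zt+.069),circ(0,0,.0145,zt+.075)]
overlay(I,"scene",[(L,(x,y,0)),([circ(0,0,.0085,.051)],(.5142,-.0682,0))],(200,270,250,320),8,"pics/q4.png")
a=I["scene"][200:270,250:320].clip(0,255).astype(np.uint8);cv2.imwrite("pics/q4r.png",cv2.convertScaleAbs(cv2.resize(a,None,fx=8,fy=8,interpolation=2),alpha=1.4,beta=0))
```

```text
t 17.6 tcp [ 0.5138 -0.0689  0.1593] F [ 0.05 -0.09 -1.13] w 0.023 jaw 1.849 zt [-0.001  0.    -1.   ] q [-0.28  0.07  1.67 -0.    1.4  -2.13] delta [np.float64(-0.0006), np.float64(0.0006), np.float64(-0.0007)]
```

View pics/q4.png

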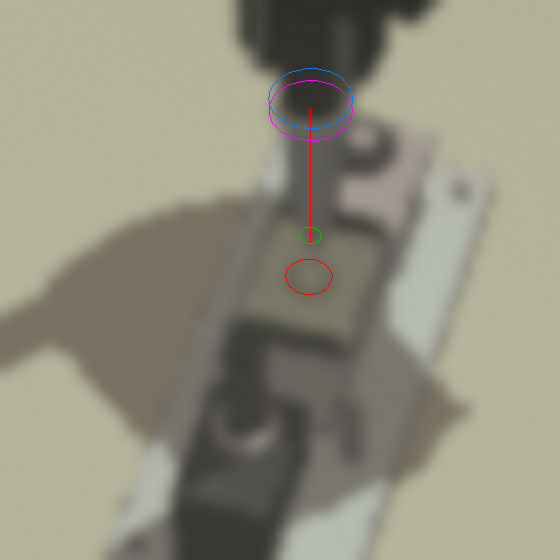

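View pics/q4r.png

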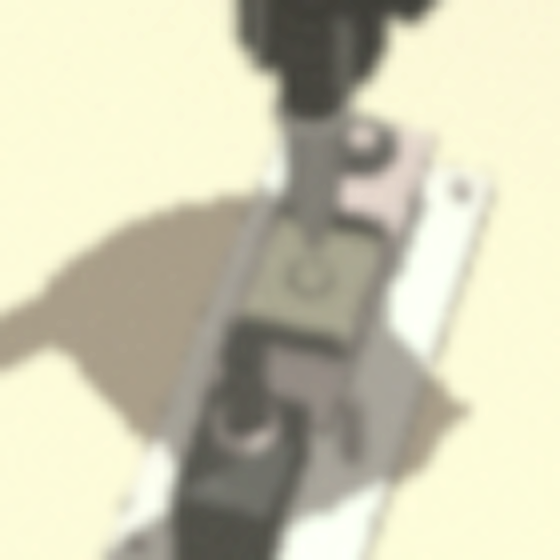

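>>> servo_tool --commands '[-0.0002, 0.0017, 0.005, 0, 0.2, -0.0002, 0.0017, 0.01, 0, 0.2, -0.0002, 0.0017, 0.0133, 0, 0.2, -0.0002, 0.0017, 0.0133, 0, 0.2]'

```text
time: 18.2
tcp_pos: [0.5136, -0.0663, 0.1457]
ee_rot: [0.437, -3.11, -0.0]
force: [0.4, 0.1, -1.7]
grip_width: 0.023
```

```bash
cat >> h.py <<'E'
def favg(N=12):
    F=[];Z=[]
    for _ in range(N):
        vision.capture("scene");s=ctrl.observe();F.append(s["force"]);Z.append(s["tcp_pos"])
    print("Favg",np.mean(F,0).round(2),"sd",np.std(F,0).round(2),"tcp",np.mean(Z,0).round(4),"t",s["time"])
E
python3 -c "
from h import *
favg()"
```

```text
Favg [ 0.11 -0.11 -1.06] sd [0.4  0.61 0.29] tcp [ 0.5139 -0.0664  0.1465] t 18.8
```

>>> servo_tool --commands '[0, 0, 0.002, 0, 0.2, 0, 0, 0.004, 0, 0.2, 0, 0, 0.0055, 0, 0.2, 0, 0, 0.0065, 0, 0.2, 0, 0, 0.0065, 0, 0.2]'

```text
time: 19.3
tcp_pos: [0.5139, -0.0665, 0.1398]
ee_rot: [0.437, -3.111, 0.0]
force: [0.7, 0.2, -0.2]
grip_width: 0.0231
```

```bash
python3 -c "
from h import *
favg()"
```

```text
Favg [-0.13 -0.05  0.17] sd [0.47 0.61 0.47] tcp [ 0.5139 -0.0664  0.14  ] t 19.9
```

>>> servo_tool --commands '[0, 0, 0.001, 0, 0.2, 0, 0, 0.002, 0, 0.2, 0, 0, 0.003, 0, 0.2, 0, 0, 0.003, 0, 0.2, 0, 0, 0.003, 0, 0.2]'

```text
time: 20.4
tcp_pos: [0.5139, -0.0665, 0.1369]
ee_rot: [0.437, -3.111, 0.0]
force: [-0.8, -0.5, 1.3]
grip_width: 0.023
```

Run:
```python
from ov import *
favg()
delta((.5135,-.0672,.137))
I={"scene":avg("scene",6)};np.savez("avg3.npz",**I)
a=I["scene"][205:265,255:315].clip(0,255).astype(np.uint8);cv2.imwrite("pics/q5r.png",cv2.convertScaleAbs(cv2.resize(a,None,fx=10,fy=10,interpolation=2),alpha=1.6,beta=0))
overlay(I,"scene",[([circ(0,0,.0085,.051)],(.5142,-.0682,0)),([circ(0,0,.004,.055)],(.5142,-.0682,0))],(205,265,255,315),10,"pics/q5.png")
cv2.imwrite("pics/q5t.png",vision.capture("top"))
cv2.imwrite("pics/q5s.png",vision.capture("scene"))
```

```text
Favg [-0.08 -0.23  1.35] sd [0.4  0.4  0.45] tcp [ 0.5139 -0.0665  0.1369] t 21.0
t 21.0 tcp [ 0.5139 -0.0664  0.1369] F [ 0.05 -0.2   1.82] w 0.0225 jaw 1.85 zt [-0. -0. -1.] q [-0.28  0.08  1.71 -0.    1.35 -2.13] delta [np.float64(0.0006), np.float64(-0.0006), np.float64(-0.0001)]
```

View pics/q5r.png

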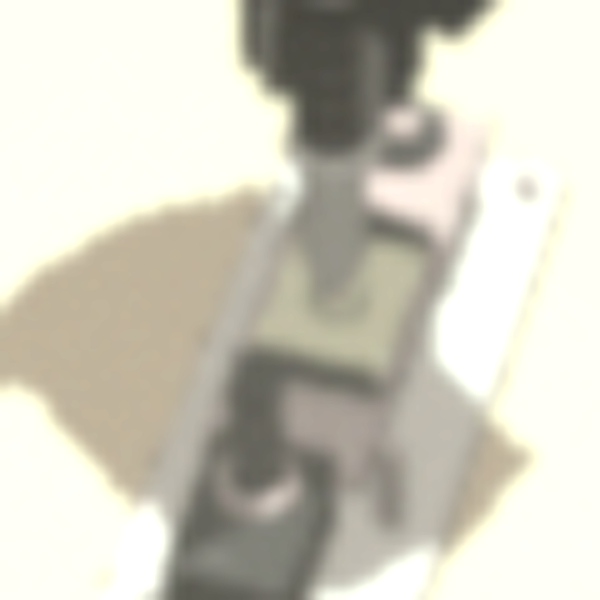

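View pics/q5.png

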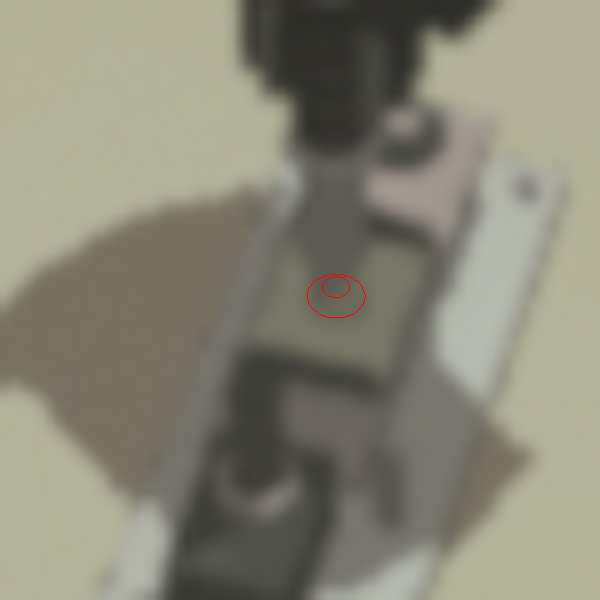

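View pics/q5s.png

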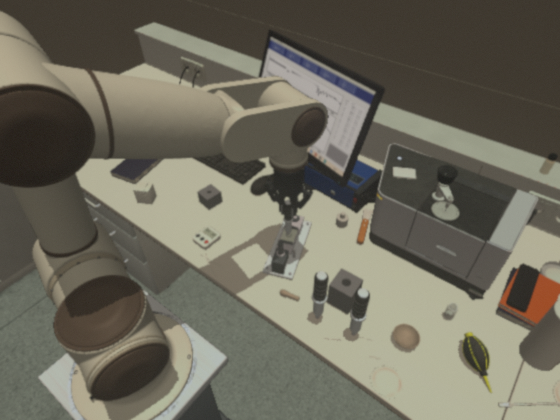

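The tip is at the ring's centre: zoomed ~[290,334], against [287,336] predicted for the ball. Upward force has risen 2.4 N from free hang, which is half-way. Handing in.

```bash
python3 -c "
from h import *
job_done();print('done')"
```

```text
the job is handed in; nothing more can be done
done
```

I took the pin out of its block, pushed it down through the fork and lug, and let go of it. I then lifted the probe from its stand and handed the job in with it still held upright on the ringed spot, at about 21.5 s of the 51 s allowed.

- **Pin:** it went in with no side load and seated firmly, with about 22 N of contact at the expected height. After release, the flange in the scene picture matched its drawn home position on the fork. The gap under the head was not measured directly, because the image resolution is about 3 mm per pixel.
- **Probe:** the upward force rose 2.41 N over free hang, against about 2.4 N at half-way. The tool height also gives about 5 mm of press. In the last scene picture the ball was within about 1 mm of the ring's centre, and the tool was vertical.
- **Rest of the bench:** the last scene picture shows the larger probe look-alikes, the bystanders and the carrier arm where they started, and the pin still home.
- **Limits of the checks:** the arm blocked the top camera's view during both placements, so those checks rest on the scene camera and the force readings. That camera showed the pin and the probe about 1 mm off from the tool readings, and I corrected for it both times.

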